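# Re-zero the bath-salt mill and open its dial four clicks

### The arm

A 7-joint arm with a two-finger parallel gripper is mounted at the origin on a cart in front of the work surface, level with it; the furniture and walls round the work are solid. World frame = base frame: x ahead of the robot, y to its left, z up, the work surface at z = 0. Lengths are in m, angles in rad, forces in N, time in s.
With the tool pointing down it reaches from about 0.425 to 0.95 m from the base axis. Payload 4.7 kg.
Tool frame: the origin (TCP) lies on the centre line of the jaws, within the pads' length; the fingertips stand 17 mm ahead of it and the grasp point (between the pads) lies 2 mm behind it; z points along the fingers, y is the line along which they close (so a half turn about z gives the same grasp; the last joint's range is limited). The gripper opens to 87 mm and grips with 3 to 60 N. Pads are 19 mm wide; open, the fingers measure 117 mm over their backs; the gripper's body (75 mm by 190 mm) begins 51 mm behind the grasp point.
Start: joints at [-1.306, 0.469, -0.049, 1.532, 0.024, 1.141, -0.082], TCP at [0.195, 0.646, 0.24] pointing down, gripper open.
Joint ranges: [-2.59, 2.59], [-0.33, 1.99], [-1.39, 1.29], [0.1, 2.45], [-1.04, 4.18], [0.21, 1.99], [-2.66, 2.66]. Speed limits (rad/s): [2.57, 2.57, 3.14, 3.14, 3.14, 3.14, 3.14].

### API

Orientations are given as a unit quaternion [x, y, z, w].
In Python, from cell import ctrl gives the robot as it stands.
- The arm moves only by the shell command python3 -m inch 'ROWS' [FORCE]. ROWS is JSON, a list of rows, each an object of numbers: "tx", "ty", "tz": the shift along the tool's x, y, z in units of 25 mm (1.0 is 25 mm); "rx", "ry", "rz": the turn, a rotation vector about the tool's x, y, z in units of 5 degrees (1.0 is 5 degrees); "jaw": the closure, from 0 (fully open) to 1 (shut). A call has exactly 5 rows; each row shifts and turns the commanded pose from where the row before left it, along the tool's axes as they then stand; what a row does not reach is not made up. A row lasts 1/10 s, in which the tool goes at most 50 mm and 8.59 degrees, less where a joint would pass 70% of its speed; a pose out of reach is approached as far as the arm can. A call is refused whole if a number of a shift passes 1 or a number of a turn 1, either way. A call with a gripper value outside its range is refused whole. The fingers move at their own pace and stop on an object; FORCE is the grip in N (left out, the last holds). Time passes only in rows, so rows that do not move let the fingers close, or fill a call up. It gives the time, the measured TCP pose, the force, the opening and the grip force at its end, in the units of the state.
- ctrl.observe(): the state, without advancing time (a new reading comes with each control period).
- ctrl.snapshot(name): name is "scene" or "top" or "wrist"; returns the picture (400x640x3 uint8, red, green, blue); there is no depth.
- ctrl.calibration(name): a dict with "fov_y" (degrees; the focal length in pixels is half the picture's height over the tangent of half this angle, whatever the lens; pixels are square), "cx", "cy" (the principal point, pixels), "rvec" (rotation vector, rad) and "tvec" (3), from world to camera coordinates, as OpenCV has them. Camera axes: x right, y down, z forward; pixel columns grow to the right and rows downward; lengths in m; the calibration is good to about 2 mm. A picture is of the moment at which its call begins: read the wrist's pose just before it. calibration takes no time and is no camera call; for the wrist camera it gives the pose at the moment of the call.
- ctrl.close_job(): hands the job in; it is judged then, once.
Trained networks look in the newest picture that a camera, given by its name, has taken for a name from the list of things; names that differ only in an ending like _2 or _b are one class to them, and where a whole thing is asked for, a point or a joint stands for the part that bears it (a point fixed in the world has none). Each returns a list of dicts, best first, with "conf" (0 to 1); they miss things now and then, are a little off and sometimes report something else, mostly with a low value. They report only what shows in the picture. A call takes as long as a camera call. They do not tell look-alikes from the thing itself.
- ctrl.boxes_of(camera, label): "position" ([column, row] in pixels, amid what is visible of it).
The state is a dict: "clock": time; "qpos": joint angles; "joint_vel": joint speeds; "joint_efforts": joint torques, N m; "ee_pos": TCP position; "eef_rot": TCP orientation; "ft_force": force on the tool from outside, world axes, zero at the start; "ft_torque": the same for the moment, N m; "opening": opening from 0.0 (shut) to 1.0 (fully open); "gripper_force": force on a finger pad.
Only numpy, scipy, OpenCV 4.12 (cv2) and the standard library are available. Lean on these libraries where they do the work, as an engineer would, in place of code of your own. Each camera call takes 0.05 s, during which the arm holds its last target. There are 200 camera calls.

### The job

Reset the grind of the bath-salt mill. Its dial carries no scale: turn the ribbed dial on top clockwise (seen from above) until it comes up against its closed stop, gently, so that the burrs do not jam, then open it exactly four clicks anticlockwise. After that lower the wooden dust cap gently back over the dial, fully down on the steel shoulder, and leave the salt jars and the shell dish where they stand.

Things in the scene. Friction and masses are not known exactly. Their poses are not given: they have to be found in the camera images.
- mill: Bath-salt mill, screwed down, upright; origin under its centre on the table. Wooden foot d 110, h 16; glass body d 66 with pink salt; steel shoulder d 70, flat top at z 106 (the cap's rim rests there); black neck cone, d 54 at the shoulder to d 46 at z 113, that centres the cap; above it the dial.
- dial_grip (a point): Point on the dial's upright axis, 135 mm above the table, at the height to grip. The dial is a white ribbed cylinder d 46 from z 114 to z 144, with a wooden top disc and a red dot; keep fingertips above z 113 (neck).
- dial (a joint): Turn of the dial on the mill, rad, anticlockwise from above positive, 0.419 (24 deg) a click; about 0.13 N m to pass; let go, the dial rests in a click. Closed stop: at an angle that differs each time and cannot be seen, 3 to 6 clicks clockwise of the start, met 5 deg past the last rest (click 0). Over 0.5 N m on it jams; fingers gripping the dial with 10 N slip at 0.2 to 0.35.
- cap: Wooden dust cap, loose, standing upright on the table: a cup turned over, outer d 62, inner d 57, h 46 (top 4 thick), knob d 20 on top up to z 70; 0.07 kg. Origin: centre of its rim's underside, z up. On the mill its origin lies 106 mm above the table on the mill's axis.
- cap_knob (a point): Middle of the cap's knob, on the cap's axis, 62 mm above its rim; the knob is a round upright d 20 from 46 to 70 mm above the rim.
- pink_jar: Corked glass jar of pink bath salt, d 51, h 74; origin under its centre. Bystander.
- blue_jar: Corked glass jar of blue bath salt, d 51, h 60; origin under its centre. Bystander.
- dish: Grey-brown shell dish, d 92, h 24; origin under its centre. Bystander.
There are look-alikes about, which are no part of the job. What is shaped like the cap but green is not meant.

How it is judged:
On the way, in this order (a step that is already met when the one before it is completed fails the run):
1. the dial has been turned clockwise onto its closed stop (contact force between dial_lug and stop_lug above 1 N), for 0.1 s.
2. the dial rests four clicks anticlockwise of its closed click, let go, with the cap not yet on (distance between dial_lug and stop_lug between 0.0315 and 0.0337 m and velocity of joint dial between -0.05 and 0.05 rad/s and contact force between the fingers and dial below 0.1 N and horizontal distance between cap and mill above 0.05 m), for 0.2 s.
At the end, for the whole second after the job is handed in: The dial rests at the fourth click from its closed stop (within about 6 deg), the cap stands on the mill's axis within 3 mm, upright within 3.4 deg, its rim within 2.5 mm of the steel shoulder, at rest; the robot has let go (distance between dial_lug and stop_lug between 0.0315 and 0.0337 m and horizontal distance between cap and mill below 0.003 m and height (world z) of cap between 0.103 and 0.1085 m and angle between cap's own z axis and vertical below 0.06 rad and linear speed of cap below 0.02 m/s); the robot touches nothing.
It fails at once if the dial is forced against its closed stop: more than 25 N between its lug and the stop lug inside the neck (about 0.5 N m on the dial) (contact force between dial_lug and stop_lug above 25 N).
It fails at once if the mill with its dial is struck or pressed by the cap with more than 50 N (contact force between cap and mill above 50 N).
It fails at once if a salt jar or the shell dish is moved by more than 20 mm (distance of any of pink_jar, blue_jar, dish from where it was at the start of the episode above 0.02 m).
It fails at once if a salt jar is tipped (angle between any of pink_jar, blue_jar's own z axis and vertical above 0.3 rad).
It also fails if it takes over 72 s, if anything falls off the work surface, if the arm or the gripper's body presses on something with over 40 N, if the wrist force passes 120 N, or if a joint passes its speed limit or range.

## Working session

There is one attempt and no reset: what is moved stays moved. The work goes in short steps, Python scripts to look and compute and a shell command to move; the robot and the scene stay as the last step left them, time stands still between calls to the robot, and variables do not carry over. Pictures are saved under pics/ and viewed, at most 10 in all, crops included, and the job is handed in when it is done.

```bash
ls; mkdir -p pics; cat > h.py <<'E'
import numpy as np, cv2
from cell import ctrl
def cam(n):
    c=ctrl.calibration(n); f=200/np.tan(np.radians(c['fov_y'])/2)
    R=cv2.Rodrigues(np.array(c['rvec'],float))[0]; t=np.array(c['tvec'],float)
    return f,c['cx'],c['cy'],R,t
def ray(n,p,z):
    f,cx,cy,R,t=cam(n); d=R.T@np.array([(p[0]-cx)/f,(p[1]-cy)/f,1]); o=-R.T@t
    return o+d*(z-o[2])/d[2]
def proj(n,X):
    f,cx,cy,R,t=cam(n); q=R@np.array(X)+t; return np.array([f*q[0]/q[2]+cx,f*q[1]/q[2]+cy])
def snap(n,fn=None):
    im=ctrl.snapshot(n)
    if fn: cv2.imwrite('pics/'+fn,cv2.cvtColor(im,cv2.COLOR_RGB2BGR))
    return im
E
python3 - <<'E'
from h import *
for n in ('top','scene'):
    snap(n,n+'1.png')
    for l,z in (('mill',.07),('dial',.13),('cap',.03),('cap_knob',.062),('pink_jar',.037),('blue_jar',.03),('dish',.012)):
        for b in ctrl.boxes_of(n,l)[:3]: print(n,l,round(b['conf'],2),np.round(b['position']),ray(n,b['position'],z).round(3))
s=ctrl.observe();print({k:np.round(v,3) for k,v in s.items()})
E
```

```text
pics
top mill 0.89 [325. 195.] [0.591 0.035 0.07 ]
top dial 0.84 [331. 191.] [0.595 0.025 0.13 ]
top cap 0.92 [226. 260.] [0.442 0.275 0.03 ]
top cap 0.89 [184. 248.] [0.474 0.374 0.03 ]
top cap 0.68 [331. 190.] [0.605 0.017 0.03 ]
top cap_knob 0.95 [224. 258.] [0.449 0.276 0.062]
top cap_knob 0.66 [180. 250.] [0.471 0.377 0.062]
top pink_jar 0.85 [255. 141.] [0.727 0.199 0.037]
top blue_jar 0.93 [355. 156.] [ 0.688 -0.043  0.03 ]
top dish 0.62 [423. 246.] [ 0.464 -0.207  0.012]
top dish 0.29 [326. 195.] [0.593 0.029 0.012]
scene mill 0.61 [342. 235.] [0.565 0.005 0.07 ]
scene dial 0.61 [341. 202.] [0.589 0.03  0.13 ]
scene cap 0.92 [210. 210.] [0.468 0.383 0.03 ]
scene cap 0.58 [221. 228.] [0.437 0.281 0.03 ]
scene cap_knob 0.83 [223. 232.] [0.399 0.206 0.062]
scene cap_knob 0.74 [211. 210.] [0.439 0.322 0.062]
scene pink_jar 0.7 [221. 230.] [0.425 0.26  0.037]
scene pink_jar 0.64 [346. 234.] [0.615 0.042 0.037]
scene pink_jar 0.57 [327. 194.] [0.739 0.236 0.037]
scene blue_jar 0.86 [396. 241.] [ 0.682 -0.05   0.03 ]
scene dish 0.73 [386. 322.] [ 0.47  -0.198  0.012]
scene dish 0.57 [341. 201.] [0.771 0.214 0.012]
{'clock': np.float64(0.8), 'qpos': array([-1.306,  0.469, -0.049,  1.532,  0.024,  1.141, -0.082]), 'joint_vel': array([ 0.002,  0.   , -0.   , -0.001,  0.001, -0.001,  0.001]), 'joint_efforts': array([ 1.0000e-03, -5.0778e+01, -8.0000e-02, -2.3644e+01, -6.1000e-02,
        3.1000e-02, -0.0000e+00]), 'ee_pos': array([0.195, 0.646, 0.24 ]), 'eef_rot': array([ 0.146,  0.989,  0.   , -0.   ]), 'ft_force': array([ 0.048, -0.094,  0.039]), 'ft_torque': array([-0.019, -0.039,  0.043]), 'gripper_force': np.float64(0.0), 'opening': np.float64(0.998)}
```

View pics/top1.png

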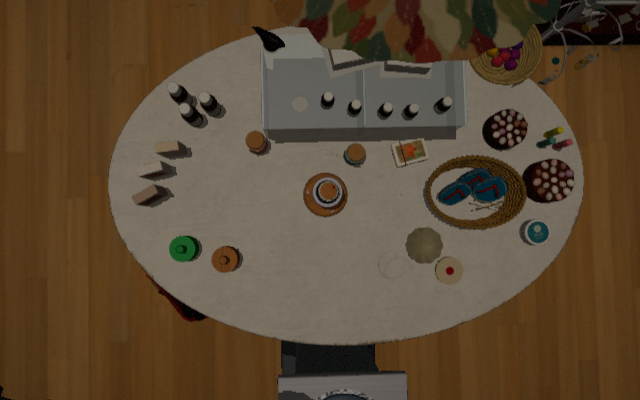

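View pics/scene1.png

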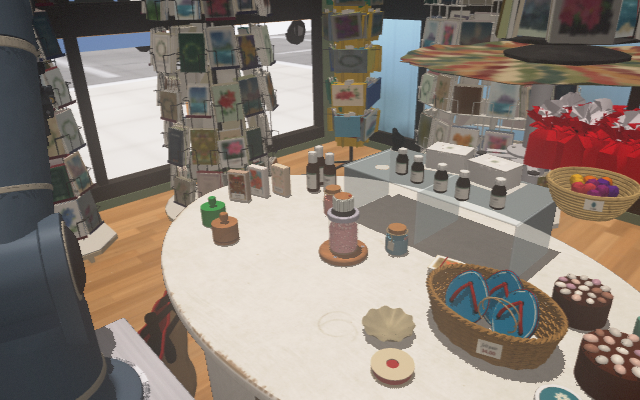

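Top view: the mill is at about (327,193), the brown cap at (225,259) and the green look-alike at (183,249). The path to the mill is clear above the jars, so I'll move over it now and then measure with the wrist camera.

```bash
R='' ; 
python3 -m inch '[{"tx":-0.9,"ty":-0.76},{"tx":-0.9,"ty":-0.76},{"tx":-0.9,"ty":-0.76},{"tx":-0.9,"ty":-0.76},{"tx":-0.9,"ty":-0.76}]' 10
python3 -m inch '[{"tx":-0.9,"ty":-0.76},{"tx":-0.9,"ty":-0.76},{"tx":-0.9,"ty":-0.76},{"tx":-0.9,"ty":-0.76},{"tx":-0.9,"ty":-0.76}]'
python3 -m inch '[{"tx":-0.9,"ty":-0.76},{"tx":-0.9,"ty":-0.76},{"tx":-0.9,"ty":-0.76},{"tx":-0.9,"ty":-0.76},{"tx":-0.9,"ty":-0.76}]'
python3 -m inch '[{"tx":-0.9,"ty":-0.76},{"tx":-0.9,"ty":-0.76},{"tx":-0.9,"ty":-0.76},{"tx":-0.9,"ty":-0.76},{"tx":-0.9,"ty":-0.76}]'
python3 -m inch '[{"tx":-0.9,"ty":-0.76},{"tx":-0.9,"ty":-0.76},{"tx":-0.9,"ty":-0.76},{"tx":-0.6,"ty":-0.5},{}]'
python3 - <<'E'
from h import *
s=ctrl.observe();print({k:np.round(s[k],3) for k in('clock','qpos','ee_pos','eef_rot','ft_torque')})
snap('wrist','w1.png')
for l,z in (('mill',.07),('dial',.144),('dial_grip',.135),('dish',.012),('blue_jar',.06)):
    for b in ctrl.boxes_of('wrist',l)[:2]: print(l,round(b['conf'],2),np.round(b['position']),ray('wrist',b['position'],z).round(4))
E
```

```text
{'clock': np.float64(0.8), 'qpos': array([-1.306,  0.469, -0.049,  1.532,  0.024,  1.141, -0.082]), 'ee_pos': array([0.195, 0.646, 0.24 ]), 'eef_rot': array([ 0.146,  0.989,  0.   , -0.   ]), 'ft_torque': array([-0.019, -0.039,  0.043])}$[0]: bad value
$[0]: bad value
$[0]: bad value
$[0]: bad value
$[0]: bad value
```

View pics/w1.png

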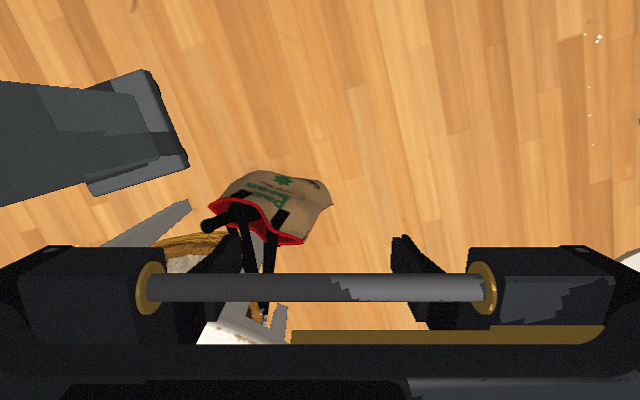

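The calls were refused, so the arm is still at its start and the wrist picture shows only floor. Each row may need all its keys, so I'll try one call in full form.

```bash

python3 -m inch '[{"tx":-0.9,"ty":-0.76,"tz":0,"rx":0,"ry":0,"rz":0,"jaw":0},{"tx":-0.9,"ty":-0.76,"tz":0,"rx":0,"ry":0,"rz":0,"jaw":0},{"tx":-0.9,"ty":-0.76,"tz":0,"rx":0,"ry":0,"rz":0,"jaw":0},{"tx":-0.9,"ty":-0.76,"tz":0,"rx":0,"ry":0,"rz":0,"jaw":0},{"tx":-0.9,"ty":-0.76,"tz":0,"rx":0,"ry":0,"rz":0,"jaw":0}]' 10
```

```text
clock: 1.6
ee_pos: [0.2762, 0.5216, 0.2397]
eef_rot: [0.146, 0.989, 0.0, 0.0]
ft_force: [-0.7, 0.2, 0.5]
opening: 0.999
gripper_force: 0.0
```

```bash

python3 -m inch '[{"tx":-0.9,"ty":-0.76,"tz":0,"rx":0,"ry":0,"rz":0,"jaw":0},{"tx":-0.9,"ty":-0.76,"tz":0,"rx":0,"ry":0,"rz":0,"jaw":0},{"tx":-0.9,"ty":-0.76,"tz":0,"rx":0,"ry":0,"rz":0,"jaw":0},{"tx":-0.9,"ty":-0.76,"tz":0,"rx":0,"ry":0,"rz":0,"jaw":0},{"tx":-0.9,"ty":-0.76,"tz":0,"rx":0,"ry":0,"rz":0,"jaw":0}]' 10
python3 -m inch '[{"tx":-0.9,"ty":-0.76,"tz":0,"rx":0,"ry":0,"rz":0,"jaw":0},{"tx":-0.9,"ty":-0.76,"tz":0,"rx":0,"ry":0,"rz":0,"jaw":0},{"tx":-0.9,"ty":-0.76,"tz":0,"rx":0,"ry":0,"rz":0,"jaw":0},{"tx":-0.9,"ty":-0.76,"tz":0,"rx":0,"ry":0,"rz":0,"jaw":0},{"tx":-0.9,"ty":-0.76,"tz":0,"rx":0,"ry":0,"rz":0,"jaw":0}]' 10
python3 -m inch '[{"tx":-0.9,"ty":-0.76,"tz":0,"rx":0,"ry":0,"rz":0,"jaw":0},{"tx":-0.9,"ty":-0.76,"tz":0,"rx":0,"ry":0,"rz":0,"jaw":0},{"tx":-0.9,"ty":-0.76,"tz":0,"rx":0,"ry":0,"rz":0,"jaw":0},{"tx":-0.9,"ty":-0.76,"tz":0,"rx":0,"ry":0,"rz":0,"jaw":0},{"tx":-0.9,"ty":-0.76,"tz":0,"rx":0,"ry":0,"rz":0,"jaw":0}]' 10
python3 -m inch '[{"tx":-0.8,"ty":-0.7,"tz":0,"rx":0,"ry":0,"rz":0,"jaw":0},{"tx":-0.6,"ty":-0.5,"tz":0,"rx":0,"ry":0,"rz":0,"jaw":0},{"tx":0,"ty":0,"tz":0,"rx":0,"ry":0,"rz":0,"jaw":0},{"tx":0,"ty":0,"tz":0,"rx":0,"ry":0,"rz":0,"jaw":0},{"tx":0,"ty":0,"tz":0,"rx":0,"ry":0,"rz":0,"jaw":0}]' 10
python3 - <<'E'
from h import *
s=ctrl.observe();print({k:np.round(s[k],3) for k in('clock','qpos','ee_pos','eef_rot','ft_torque')})
snap('wrist','w2.png')
for l,z in (('mill',.07),('dial',.144),('dial_grip',.135),('dish',.012),('blue_jar',.06)):
    for b in ctrl.boxes_of('wrist',l)[:2]: print(l,round(b['conf'],2),np.round(b['position']),ray('wrist',b['position'],z).round(4))
E
```

```text
clock: 2.1
ee_pos: [0.3564, 0.3981, 0.2398]
eef_rot: [0.146, 0.989, 0.0, 0.0]
ft_force: [0.4, 0.0, -0.4]
opening: 0.999
gripper_force: 0.0
clock: 2.6
ee_pos: [0.4365, 0.2746, 0.2398]
eef_rot: [0.146, 0.989, 0.0, 0.0]
ft_force: [-0.4, 1.2, -0.7]
opening: 0.998
gripper_force: 0.0
clock: 3.1
ee_pos: [0.5167, 0.1511, 0.2398]
eef_rot: [0.146, 0.989, 0.0, 0.0]
ft_force: [0.6, -0.6, -0.2]
opening: 1.001
gripper_force: 0.0
clock: 3.6
ee_pos: [0.5402, 0.1148, 0.2395]
eef_rot: [0.145, 0.989, 0.0, -0.0]
ft_force: [0.3, -0.3, -0.5]
opening: 0.998
gripper_force: 0.0
{'clock': np.float64(3.6), 'qpos': array([-0.476,  0.269,  0.233,  1.84 , -0.072,  1.042,  1.065]), 'ee_pos': array([0.54 , 0.115, 0.239]), 'eef_rot': array([ 0.145,  0.989,  0.   , -0.   ]), 'ft_torque': array([-0.001, -0.011,  0.025])}
mill 0.78 [264. 233.] [0.5703 0.0453 0.07  ]
dial 0.89 [252. 272.] [0.577  0.0443 0.144 ]
dial_grip 0.91 [248. 265.] [0.5743 0.0398 0.135 ]
dish 0.97 [ 48. 195.] [ 0.4635 -0.2154  0.012 ]
blue_jar 0.95 [234. 323.] [ 0.6771 -0.0341  0.06  ]
```

View pics/w2.png

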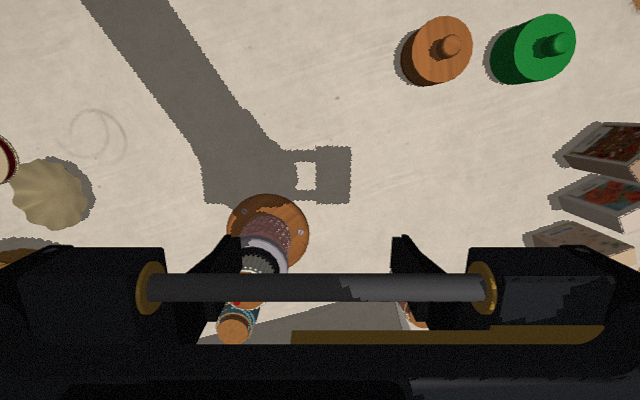

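The wrist view shows the mill foot at about (268,230), with the dial partly hidden by the gripper. The brown cap is at (440,50) and the green one at (535,45). I'll move to where the dial is clear.

```bash

python3 -m inch '[{"tx":-1,"ty":-0.3,"tz":0,"rx":0,"ry":0,"rz":0,"jaw":0},{"tx":-1,"ty":-0.3,"tz":0,"rx":0,"ry":0,"rz":0,"jaw":0},{"tx":-1,"ty":-0.3,"tz":0,"rx":0,"ry":0,"rz":0,"jaw":0},{"tx":-1,"ty":-0.3,"tz":0,"rx":0,"ry":0,"rz":0,"jaw":0},{"tx":-1,"ty":-0.3,"tz":0,"rx":0,"ry":0,"rz":0,"jaw":0}]' 10
python3 -m inch '[{"tx":-0.6,"ty":0,"tz":0,"rx":0,"ry":0,"rz":0,"jaw":0},{"tx":0,"ty":0,"tz":0,"rx":0,"ry":0,"rz":0,"jaw":0},{"tx":0,"ty":0,"tz":0,"rx":0,"ry":0,"rz":0,"jaw":0},{"tx":0,"ty":0,"tz":0,"rx":0,"ry":0,"rz":0,"jaw":0},{"tx":0,"ty":0,"tz":0,"rx":0,"ry":0,"rz":0,"jaw":0}]' 10
python3 - <<'E'
from h import *
s=ctrl.observe();print({k:np.round(s[k],3) for k in('clock','qpos','ee_pos','eef_rot')})
im=snap('wrist','w3.png')
for l,z in (('mill',.07),('dial',.144),('dial_grip',.135),('cap_knob',.07),('cap',.02)):
    for b in ctrl.boxes_of('wrist',l)[:2]: print(l,round(b['conf'],2),np.round(b['position']),ray('wrist',b['position'],z).round(4))
a=cv2.cvtColor(im,cv2.COLOR_RGB2BGR).copy()
def circ(X,r,z,col):
    p=np.array([proj('wrist',[X[0]+r*np.cos(t),X[1]+r*np.sin(t),z]) for t in np.linspace(0,6.28,60)])
    cv2.polylines(a,[np.round(p*8).astype(int)],True,col,1,cv2.LINE_AA,3)
for r,z,c in((.055,.016,(255,0,0)),(.035,.106,(0,255,0)),(.023,.144,(0,0,255))): circ((.594,.027),r,z,c)
cv2.imwrite('pics/w3o.png',cv2.resize(a[0:260,160:480],None,fx=2.4,fy=2.3))
E
```

```text
clock: 4.4
ee_pos: [0.6505, 0.0409, 0.2394]
eef_rot: [0.146, 0.989, 0.0, -0.0]
ft_force: [0.4, 0.7, -0.5]
opening: 0.996
gripper_force: 0.0
clock: 4.9
ee_pos: [0.6634, 0.0376, 0.2397]
eef_rot: [0.146, 0.989, 0.0, -0.0]
ft_force: [-0.1, -0.0, 0.6]
opening: 0.997
gripper_force: 0.0
{'clock': np.float64(4.9), 'qpos': array([-0.309,  0.456,  0.27 ,  1.574, -0.131,  1.129,  1.269]), 'ee_pos': array([0.663, 0.038, 0.24 ]), 'eef_rot': array([ 0.146,  0.989,  0.   , -0.   ])}
mill 0.6 [293. 123.] [0.5912 0.035  0.07  ]
mill 0.42 [282. 130.] [0.5946 0.0229 0.07  ]
dial 0.88 [280. 131.] [0.5934 0.0298 0.144 ]
dial 0.23 [260. 220.] [ 0.6572 -0.0092  0.144 ]
dial_grip 0.67 [281. 129.] [0.5922 0.0299 0.135 ]
cap 0.66 [49. 73.] [ 0.4631 -0.2109  0.02  ]
```

View pics/w3o.png

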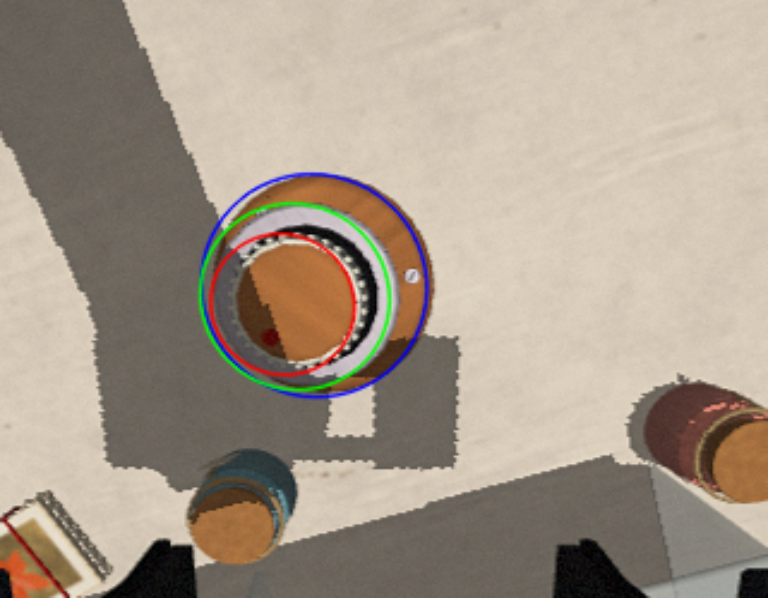

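The overlay shows the dial about 13 crop px to the right of my guess, so its axis is at about (0.594, 0.0305), which agrees with the detector. I'll move over it, go down and grip lightly.

```bash

python3 -m inch '[{"tx":0.8,"ty":-0.36,"tz":0,"rx":0,"ry":0,"rz":0,"jaw":0},{"tx":0.9,"ty":-0.36,"tz":0.3,"rx":0,"ry":0,"rz":0,"jaw":0},{"tx":0.88,"ty":-0.36,"tz":0.6,"rx":0,"ry":0,"rz":0,"jaw":0},{"tx":0,"ty":0,"tz":0.7,"rx":0,"ry":0,"rz":0,"jaw":0},{"tx":0,"ty":0,"tz":0.7,"rx":0,"ry":0,"rz":0,"jaw":0}]' 10
python3 -m inch '[{"tx":0,"ty":0,"tz":0.7,"rx":0,"ry":0,"rz":0,"jaw":0},{"tx":0,"ty":0,"tz":0.7,"rx":0,"ry":0,"rz":0,"jaw":0},{"tx":0,"ty":0,"tz":0.5,"rx":0,"ry":0,"rz":0,"jaw":0},{"tx":0,"ty":0,"tz":0.07,"rx":0,"ry":0,"rz":0,"jaw":0.2},{"tx":0,"ty":0,"tz":0,"rx":0,"ry":0,"rz":0,"jaw":0.3}]' 10
python3 -m inch '[{"tx":0,"ty":0,"tz":0,"rx":0,"ry":0,"rz":0,"jaw":0.45},{"tx":0,"ty":0,"tz":0,"rx":0,"ry":0,"rz":0,"jaw":1},{"tx":0,"ty":0,"tz":0,"rx":0,"ry":0,"rz":0,"jaw":1},{"tx":0,"ty":0,"tz":0,"rx":0,"ry":0,"rz":0,"jaw":1},{"tx":0,"ty":0,"tz":0,"rx":0,"ry":0,"rz":0,"jaw":1}]' 10
python3 - <<'E'
from h import *
s=ctrl.observe();print({k:np.round(s[k],3) for k in('clock','qpos','ee_pos','ft_torque')})
E
```

```text
clock: 5.7
ee_pos: [0.5941, 0.0296, 0.1821]
eef_rot: [0.146, 0.989, 0.0, 0.0]
ft_force: [0.6, -0.2, -0.0]
opening: 1.003
gripper_force: 0.0
clock: 6.2
ee_pos: [0.5946, 0.0296, 0.1328]
eef_rot: [0.146, 0.989, -0.0, -0.0]
ft_force: [-0.8, -0.2, 1.1]
opening: 0.892
gripper_force: 0.0
clock: 6.7
ee_pos: [0.5954, 0.0314, 0.1333]
eef_rot: [0.146, 0.989, 0.001, 0.001]
ft_force: [2.1, 3.9, 1.1]
opening: 0.525
gripper_force: 10.0
{'clock': np.float64(6.7), 'qpos': array([-0.309,  0.456,  0.247,  1.846, -0.146,  0.854,  1.288]), 'ee_pos': array([0.595, 0.031, 0.133]), 'ft_torque': array([ 0.719, -0.349, -0.038])}
```

The grip is good: opening is 45.7 mm at 10 N. I'll null the 4 N side push and start turning clockwise, reading the torque after each call.

```bash
cat > o.py <<'E'
from h import *
s=ctrl.observe();q=s['eef_rot'];print('yaw %.1f'%np.degrees(2*np.arctan2(q[1],q[0])),{k:np.round(s[k],3).tolist() for k in('clock','ft_torque','ft_force','ee_pos')},'q7',round(s['qpos'][6],3),'g',round(s['gripper_force'],1),round(s['opening'],3))
E
python3 -m inch '[{"tx":0,"ty":0.08,"tz":0,"rx":0,"ry":0,"rz":0,"jaw":1},{"tx":0,"ty":0,"tz":0,"rx":0,"ry":0,"rz":0,"jaw":1},{"tx":0,"ty":0,"tz":0,"rx":0,"ry":0,"rz":0.3,"jaw":1},{"tx":0,"ty":0,"tz":0,"rx":0,"ry":0,"rz":0.6,"jaw":1},{"tx":0,"ty":0,"tz":0,"rx":0,"ry":0,"rz":0.6,"jaw":1}]' 10 >/dev/null; python3 o.py
python3 -m inch '[{"tx":0,"ty":0,"tz":0,"rx":0,"ry":0,"rz":0.8,"jaw":1},{"tx":0,"ty":0,"tz":0,"rx":0,"ry":0,"rz":0.8,"jaw":1},{"tx":0,"ty":0,"tz":0,"rx":0,"ry":0,"rz":0.8,"jaw":1},{"tx":0,"ty":0,"tz":0,"rx":0,"ry":0,"rz":0.8,"jaw":1},{"tx":0,"ty":0,"tz":0,"rx":0,"ry":0,"rz":0.8,"jaw":1}]' 10 >/dev/null; python3 o.py
python3 -m inch '[{"tx":0,"ty":0,"tz":0,"rx":0,"ry":0,"rz":0.8,"jaw":1},{"tx":0,"ty":0,"tz":0,"rx":0,"ry":0,"rz":0.8,"jaw":1},{"tx":0,"ty":0,"tz":0,"rx":0,"ry":0,"rz":0.8,"jaw":1},{"tx":0,"ty":0,"tz":0,"rx":0,"ry":0,"rz":0.8,"jaw":1},{"tx":0,"ty":0,"tz":0,"rx":0,"ry":0,"rz":0.8,"jaw":1}]' 10 >/dev/null; python3 o.py
```

```text
yaw 155.5 {'clock': 7.2, 'ft_torque': [0.084, -0.121, 0.104], 'ft_force': [-0.296, 1.184, 1.658], 'ee_pos': [0.595, 0.031, 0.133]} q7 1.169 g 10.0 0.524
yaw 135.5 {'clock': 7.7, 'ft_torque': [0.108, -0.036, 0.159], 'ft_force': [0.233, 1.403, 3.521], 'ee_pos': [0.595, 0.031, 0.133]} q7 0.867 g 10.0 0.529
yaw 115.4 {'clock': 8.2, 'ft_torque': [0.033, 0.043, 0.039], 'ft_force': [-0.165, 1.539, 3.696], 'ee_pos': [0.595, 0.031, 0.133]} q7 0.568 g 10.0 0.524
```

```bash

python3 -m inch '[{"tx":0,"ty":0,"tz":0,"rx":0,"ry":0,"rz":0.8,"jaw":1},{"tx":0,"ty":0,"tz":0,"rx":0,"ry":0,"rz":0.8,"jaw":1},{"tx":0,"ty":0,"tz":0,"rx":0,"ry":0,"rz":0.8,"jaw":1},{"tx":0,"ty":0,"tz":0,"rx":0,"ry":0,"rz":0.8,"jaw":1},{"tx":0,"ty":0,"tz":0,"rx":0,"ry":0,"rz":0.4,"jaw":1}]' 10 >/dev/null; python3 o.py
for i in 1 2 ; do python3 -m inch '[{"tx":0,"ty":0,"tz":0,"rx":0,"ry":0,"rz":0.3,"jaw":1},{"tx":0,"ty":0,"tz":0,"rx":0,"ry":0,"rz":0.3,"jaw":1},{"tx":0,"ty":0,"tz":0,"rx":0,"ry":0,"rz":0.3,"jaw":1},{"tx":0,"ty":0,"tz":0,"rx":0,"ry":0,"rz":0.2,"jaw":1},{"tx":0,"ty":0,"tz":0,"rx":0,"ry":0,"rz":0,"jaw":1}]' 10 >/dev/null; python3 o.py; done
```

```text
yaw 97.5 {'clock': 8.7, 'ft_torque': [0.007, 0.176, -0.03], 'ft_force': [0.67, 1.469, 4.772], 'ee_pos': [0.595, 0.031, 0.133]} q7 0.302 g 10.0 0.526
yaw 92.1 {'clock': 9.2, 'ft_torque': [-0.142, 0.251, -0.013], 'ft_force': [-0.498, 0.258, 5.49], 'ee_pos': [0.595, 0.031, 0.133]} q7 0.222 g 10.0 0.522
yaw 86.6 {'clock': 9.7, 'ft_torque': [-0.152, 0.306, 0.096], 'ft_force': [0.028, -1.16, 5.679], 'ee_pos': [0.595, 0.031, 0.133]} q7 0.142 g 10.0 0.525
```

```bash

for i in 1 2 3 4; do python3 -m inch '[{"tx":0,"ty":0,"tz":0,"rx":0,"ry":0,"rz":0.3,"jaw":1},{"tx":0,"ty":0,"tz":0,"rx":0,"ry":0,"rz":0.3,"jaw":1},{"tx":0,"ty":0,"tz":0,"rx":0,"ry":0,"rz":0.2,"jaw":1},{"tx":0,"ty":0,"tz":0,"rx":0,"ry":0,"rz":0,"jaw":1},{"tx":0,"ty":0,"tz":0,"rx":0,"ry":0,"rz":0,"jaw":1}]' 10 >/dev/null; python3 o.py; done
```

```text
yaw 82.6 {'clock': 10.2, 'ft_torque': [-0.139, 0.324, 0.045], 'ft_force': [-0.91, 0.173, 6.458], 'ee_pos': [0.595, 0.031, 0.133]} q7 0.083 g 10.0 0.526
yaw 78.6 {'clock': 10.7, 'ft_torque': [-0.1, 0.348, -0.005], 'ft_force': [-1.644, -0.512, 5.233], 'ee_pos': [0.595, 0.031, 0.133]} q7 0.025 g 10.0 0.529
yaw 74.6 {'clock': 11.2, 'ft_torque': [-0.037, 0.385, -0.009], 'ft_force': [-0.452, -0.684, 6.518], 'ee_pos': [0.595, 0.031, 0.133]} q7 -0.034 g 10.0 0.523
yaw 70.6 {'clock': 11.7, 'ft_torque': [-0.034, 0.339, -0.06], 'ft_force': [-0.463, -0.183, 5.845], 'ee_pos': [0.595, 0.031, 0.133]} q7 -0.092 g 10.0 0.526
```

```bash

for i in 1 2 3 4 5; do python3 -m inch '[{"tx":0,"ty":0,"tz":0,"rx":0,"ry":0,"rz":0.3,"jaw":1},{"tx":0,"ty":0,"tz":0,"rx":0,"ry":0,"rz":0.3,"jaw":1},{"tx":0,"ty":0,"tz":0,"rx":0,"ry":0,"rz":0.2,"jaw":1},{"tx":0,"ty":0,"tz":0,"rx":0,"ry":0,"rz":0,"jaw":1},{"tx":0,"ty":0,"tz":0,"rx":0,"ry":0,"rz":0,"jaw":1}]' 10 >/dev/null; python3 o.py; done
```

```text
yaw 66.6 {'clock': 12.2, 'ft_torque': [-0.024, 0.372, 0.069], 'ft_force': [-1.975, -0.127, 5.917], 'ee_pos': [0.595, 0.031, 0.133]} q7 -0.15 g 10.0 0.526
yaw 62.6 {'clock': 12.7, 'ft_torque': [-0.089, 0.43, 0.105], 'ft_force': [-1.035, -0.395, 5.937], 'ee_pos': [0.595, 0.031, 0.133]} q7 -0.208 g 10.0 0.522
yaw 58.7 {'clock': 13.2, 'ft_torque': [-0.12, 0.513, 0.349], 'ft_force': [-1.958, 0.005, 6.136], 'ee_pos': [0.595, 0.031, 0.133]} q7 -0.265 g 10.0 0.527
yaw 54.7 {'clock': 13.7, 'ft_torque': [-0.404, 0.744, 0.376], 'ft_force': [-2.384, -1.008, 4.36], 'ee_pos': [0.595, 0.031, 0.133]} q7 -0.324 g 10.0 0.523
yaw 50.7 {'clock': 14.2, 'ft_torque': [-0.161, 0.435, 0.306], 'ft_force': [-1.556, 0.538, 0.717], 'ee_pos': [0.595, 0.032, 0.133]} q7 -0.381 g 10.0 0.527
```

Torque has held at 0.30–0.38 N m since yaw ~60°, with the fingers slipping. That is the closed stop, 4 clicks + 5° from the start as expected. Now I'll grip a bit firmer and open 101° anticlockwise, sampling the torque.

```bash

python3 -m inch '[{"tx":0,"ty":0,"tz":0,"rx":0,"ry":0,"rz":0,"jaw":1},{"tx":0,"ty":0,"tz":0,"rx":0,"ry":0,"rz":-0.2,"jaw":1},{"tx":0,"ty":0,"tz":0,"rx":0,"ry":0,"rz":-0.4,"jaw":1},{"tx":0,"ty":0,"tz":0,"rx":0,"ry":0,"rz":-0.4,"jaw":1},{"tx":0,"ty":0,"tz":0,"rx":0,"ry":0,"rz":0,"jaw":1}]' 18 >/dev/null; python3 o.py
for i in 1 2 3 4 5 6; do python3 -m inch '[{"tx":0,"ty":0,"tz":0,"rx":0,"ry":0,"rz":-0.6,"jaw":1},{"tx":0,"ty":0,"tz":0,"rx":0,"ry":0,"rz":-0.6,"jaw":1},{"tx":0,"ty":0,"tz":0,"rx":0,"ry":0,"rz":-0.6,"jaw":1},{"tx":0,"ty":0,"tz":0,"rx":0,"ry":0,"rz":-0.6,"jaw":1},{"tx":0,"ty":0,"tz":0,"rx":0,"ry":0,"rz":0,"jaw":1}]' 18 >/dev/null; python3 o.py; done
```

```text
yaw 55.7 {'clock': 14.7, 'ft_torque': [-0.056, 0.132, 0.067], 'ft_force': [0.426, 0.278, -1.994], 'ee_pos': [0.595, 0.032, 0.133]} q7 -0.309 g 18.0 0.526
yaw 67.6 {'clock': 15.2, 'ft_torque': [-0.032, 0.025, 0.007], 'ft_force': [1.268, 0.31, -3.578], 'ee_pos': [0.595, 0.032, 0.133]} q7 -0.136 g 18.0 0.525
yaw 79.6 {'clock': 15.7, 'ft_torque': [-0.025, -0.041, 0.08], 'ft_force': [0.101, 0.442, -3.794], 'ee_pos': [0.595, 0.032, 0.133]} q7 0.039 g 18.0 0.523
yaw 91.6 {'clock': 16.2, 'ft_torque': [-0.021, -0.091, -0.038], 'ft_force': [1.222, -0.438, -3.389], 'ee_pos': [0.595, 0.032, 0.133]} q7 0.214 g 18.0 0.521
yaw 103.6 {'clock': 16.7, 'ft_torque': [0.011, -0.105, 0.083], 'ft_force': [1.067, 0.681, -4.456], 'ee_pos': [0.595, 0.032, 0.133]} q7 0.391 g 18.0 0.523
yaw 115.5 {'clock': 17.2, 'ft_torque': [0.077, -0.111, -0.006], 'ft_force': [1.293, 1.233, -4.367], 'ee_pos': [0.595, 0.032, 0.133]} q7 0.569 g 18.0 0.527
yaw 127.5 {'clock': 17.7, 'ft_torque': [0.118, -0.159, 0.03], 'ft_force': [0.584, 1.276, -4.572], 'ee_pos': [0.595, 0.032, 0.133]} q7 0.748 g 18.0 0.523
```

```bash

python3 -m inch '[{"tx":0,"ty":0,"tz":0,"rx":0,"ry":0,"rz":-0.6,"jaw":1},{"tx":0,"ty":0,"tz":0,"rx":0,"ry":0,"rz":-0.6,"jaw":1},{"tx":0,"ty":0,"tz":0,"rx":0,"ry":0,"rz":0,"jaw":1},{"tx":0,"ty":0,"tz":0,"rx":0,"ry":0,"rz":0,"jaw":1},{"tx":0,"ty":0,"tz":0,"rx":0,"ry":0,"rz":0,"jaw":1}]' 18 >/dev/null; python3 o.py
for i in 1 2 3; do python3 -m inch '[{"tx":0,"ty":0,"tz":0,"rx":0,"ry":0,"rz":-0.4,"jaw":1},{"tx":0,"ty":0,"tz":0,"rx":0,"ry":0,"rz":-0.4,"jaw":1},{"tx":0,"ty":0,"tz":0,"rx":0,"ry":0,"rz":-0.4,"jaw":1},{"tx":0,"ty":0,"tz":0,"rx":0,"ry":0,"rz":0,"jaw":1},{"tx":0,"ty":0,"tz":0,"rx":0,"ry":0,"rz":0,"jaw":1}]' 18 >/dev/null; python3 o.py; done
```

```text
yaw 133.6 {'clock': 18.2, 'ft_torque': [0.146, -0.261, -0.132], 'ft_force': [1.847, 1.252, -5.965], 'ee_pos': [0.595, 0.032, 0.133]} q7 0.838 g 18.0 0.519
yaw 139.6 {'clock': 18.7, 'ft_torque': [0.19, -0.383, -0.042], 'ft_force': [1.932, 1.932, -6.254], 'ee_pos': [0.595, 0.032, 0.133]} q7 0.929 g 18.0 0.525
yaw 145.6 {'clock': 19.2, 'ft_torque': [0.23, -0.288, -0.002], 'ft_force': [1.209, 1.067, -7.848], 'ee_pos': [0.595, 0.032, 0.133]} q7 1.019 g 18.0 0.524
yaw 151.6 {'clock': 19.7, 'ft_torque': [0.218, -0.335, 0.039], 'ft_force': [1.169, 1.527, -7.988], 'ee_pos': [0.595, 0.032, 0.133]} q7 1.109 g 18.0 0.521
```

The torque sequence fits: crest near 139.6°, about zero at 151.6° (click 4). I'll let go, hold briefly, rise and go to look at the cap.

```bash

python3 -m inch '[{"tx":0,"ty":0,"tz":0,"rx":0,"ry":0,"rz":0,"jaw":0.3},{"tx":0,"ty":0,"tz":0,"rx":0,"ry":0,"rz":0,"jaw":0},{"tx":0,"ty":0,"tz":0,"rx":0,"ry":0,"rz":0,"jaw":0},{"tx":0,"ty":0,"tz":0,"rx":0,"ry":0,"rz":0,"jaw":0},{"tx":0,"ty":0,"tz":0,"rx":0,"ry":0,"rz":0,"jaw":0}]' 10 >/dev/null; python3 o.py
python3 -m inch '[{"tx":0,"ty":0,"tz":-0.5,"rx":0,"ry":0,"rz":0,"jaw":0},{"tx":0,"ty":0,"tz":-0.8,"rx":0,"ry":0,"rz":0,"jaw":0},{"tx":0,"ty":0,"tz":-1,"rx":0,"ry":0,"rz":0,"jaw":0},{"tx":0,"ty":0,"tz":-1,"rx":0,"ry":0,"rz":0,"jaw":0},{"tx":0,"ty":0,"tz":-1,"rx":0,"ry":0,"rz":0,"jaw":0}]' 10 >/dev/null; python3 o.py
python3 -m inch '[{"tx":0.9,"ty":0.7,"tz":0,"rx":0,"ry":0,"rz":0,"jaw":0},{"tx":0.9,"ty":0.7,"tz":0,"rx":0,"ry":0,"rz":0,"jaw":0},{"tx":0.9,"ty":0.7,"tz":0,"rx":0,"ry":0,"rz":0,"jaw":0},{"tx":0.9,"ty":0.7,"tz":0,"rx":0,"ry":0,"rz":0,"jaw":0},{"tx":0.9,"ty":0.7,"tz":0,"rx":0,"ry":0,"rz":0,"jaw":0}]' 10 >/dev/null; python3 o.py
python3 -m inch '[{"tx":0.9,"ty":0.76,"tz":0,"rx":0,"ry":0,"rz":0,"jaw":0},{"tx":0.9,"ty":0.75,"tz":0,"rx":0,"ry":0,"rz":0,"jaw":0},{"tx":0.9,"ty":0.75,"tz":0,"rx":0,"ry":0,"rz":0,"jaw":0},{"tx":0,"ty":0,"tz":0,"rx":0,"ry":0,"rz":0,"jaw":0},{"tx":0,"ty":0,"tz":0,"rx":0,"ry":0,"rz":0,"jaw":0}]' 10 >/dev/null; python3 o.py
python3 - <<'E'
from h import *
im=snap('wrist','w4.png')
for l,z in (('cap_knob',.062),('cap',.035)):
    for b in ctrl.boxes_of('wrist',l)[:2]: print(l,round(b['conf'],2),np.round(b['position']),ray('wrist',b['position'],z).round(4))
a=cv2.cvtColor(im,cv2.COLOR_RGB2BGR).copy()
def circ(X,r,z,col):
    p=np.array([proj('wrist',[X[0]+r*np.cos(t),X[1]+r*np.sin(t),z]) for t in np.linspace(0,6.28,60)])
    cv2.polylines(a,[np.round(p*8).astype(int)],True,col,1,cv2.LINE_AA,3)
for r,z,c in((.031,.0,(255,0,0)),(.031,.046,(0,255,0)),(.01,.07,(0,0,255))): circ((.448,.276),r,z,c)
c=proj('wrist',[.448,.276,.046]);x0=int(max(0,min(480,c[0]-80)));y0=int(max(0,c[1]-60));print(x0,y0,c)
cv2.imwrite('pics/w4o.png',cv2.resize(a[y0:y0+120,x0:x0+160],None,fx=4,fy=4))
E
```

```text
yaw 151.7 {'clock': 20.2, 'ft_torque': [-0.01, -0.034, -0.007], 'ft_force': [-0.515, -0.083, -0.354], 'ee_pos': [0.595, 0.031, 0.133]} q7 1.11 g 0.0 0.889
yaw 151.7 {'clock': 20.7, 'ft_torque': [-0.047, -0.013, -0.064], 'ft_force': [-0.215, 0.206, 0.101], 'ee_pos': [0.595, 0.031, 0.242]} q7 1.068 g 0.0 0.998
yaw 151.6 {'clock': 21.2, 'ft_torque': [-0.007, -0.048, -0.061], 'ft_force': [0.783, 0.429, -0.144], 'ee_pos': [0.537, 0.163, 0.241]} q7 0.791 g 0.0 1.002
yaw 151.8 {'clock': 21.7, 'ft_torque': [-0.062, 0.026, -0.0], 'ft_force': [0.036, 0.118, 0.375], 'ee_pos': [0.505, 0.244, 0.241]} q7 0.624 g 0.0 1.002
cap_knob 0.75 [317. 118.] [0.4415 0.2786 0.062 ]
cap_knob 0.74 [407.  97.] [0.4667 0.3669 0.062 ]
cap 0.63 [315. 120.] [0.4428 0.2749 0.035 ]
238 64 [318.08983729 124.17779158]
```

View pics/w4o.png

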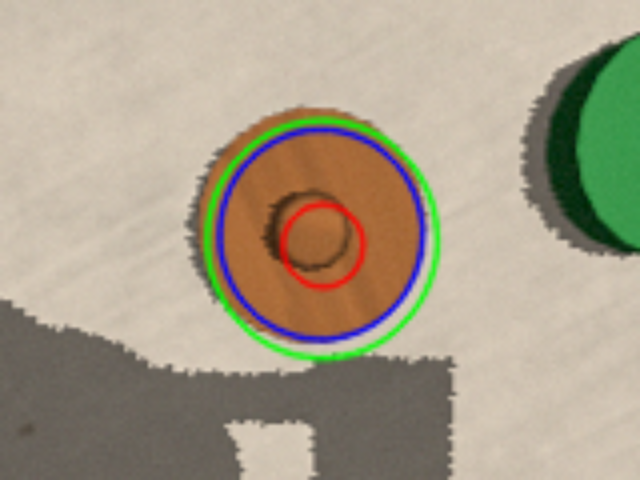

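The cap outline and knob sit about (-9,-14) crop px from my guess, so the cap is at about (0.443, 0.276). The green one is well to the right. I'll go down, squeeze once to centre it, then grip again turned by 90°.

```bash

python3 -m inch '[{"tx":0.7,"ty":-0.05,"tz":0,"rx":0,"ry":0,"rz":0,"jaw":0.45},{"tx":0.7,"ty":0,"tz":0.5,"rx":0,"ry":0,"rz":0,"jaw":0.45},{"tx":0.7,"ty":0,"tz":0.8,"rx":0,"ry":0,"rz":0,"jaw":0.45},{"tx":0.69,"ty":0,"tz":0.8,"rx":0,"ry":0,"rz":0,"jaw":0.45},{"tx":0,"ty":0,"tz":0.8,"rx":0,"ry":0,"rz":0,"jaw":0.45}]' 6 >/dev/null; python3 o.py
python3 -m inch '[{"tx":0,"ty":0,"tz":0.9,"rx":0,"ry":0,"rz":0,"jaw":0.45},{"tx":0,"ty":0,"tz":0.9,"rx":0,"ry":0,"rz":0,"jaw":0.45},{"tx":0,"ty":0,"tz":0.9,"rx":0,"ry":0,"rz":0,"jaw":0.45},{"tx":0,"ty":0,"tz":0.8,"rx":0,"ry":0,"rz":0,"jaw":0.45},{"tx":0,"ty":0,"tz":0.5,"rx":0,"ry":0,"rz":0,"jaw":0.45}]' 6 >/dev/null; python3 o.py
python3 -m inch '[{"tx":0,"ty":0,"tz":0.06,"rx":0,"ry":0,"rz":0,"jaw":0.6},{"tx":0,"ty":0,"tz":0,"rx":0,"ry":0,"rz":0,"jaw":0.7},{"tx":0,"ty":0,"tz":0,"rx":0,"ry":0,"rz":0,"jaw":1},{"tx":0,"ty":0,"tz":0,"rx":0,"ry":0,"rz":0,"jaw":1},{"tx":0,"ty":0,"tz":0,"rx":0,"ry":0,"rz":0,"jaw":1}]' 6 >/dev/null; python3 o.py
```

```text
yaw 151.7 {'clock': 22.35, 'ft_torque': [0.008, -0.071, 0.078], 'ft_force': [0.541, 0.509, 0.074], 'ee_pos': [0.442, 0.276, 0.167]} q7 0.511 g 0.0 0.633
yaw 151.5 {'clock': 22.85, 'ft_torque': [-0.002, 0.057, -0.037], 'ft_force': [0.004, -0.012, 0.305], 'ee_pos': [0.443, 0.274, 0.067]} q7 0.55 g 0.0 0.553
yaw 151.7 {'clock': 23.35, 'ft_torque': [0.158, -0.088, 0.035], 'ft_force': [0.457, -0.628, 1.932], 'ee_pos': [0.444, 0.276, 0.067]} q7 0.551 g 6.0 0.226
```

```bash

python3 -m inch '[{"tx":0,"ty":0,"tz":0,"rx":0,"ry":0,"rz":0,"jaw":0.55},{"tx":0,"ty":0,"tz":0,"rx":0,"ry":0,"rz":0,"jaw":0.55},{"tx":0,"ty":0,"tz":0,"rx":0,"ry":0,"rz":0.5,"jaw":0.55},{"tx":0,"ty":0,"tz":0,"rx":0,"ry":0,"rz":1,"jaw":0.55},{"tx":0,"ty":0,"tz":0,"rx":0,"ry":0,"rz":1,"jaw":0.55}]' 6 >/dev/null
for i in 1 2 3; do python3 -m inch '[{"tx":0,"ty":0,"tz":0,"rx":0,"ry":0,"rz":1,"jaw":0.55},{"tx":0,"ty":0,"tz":0,"rx":0,"ry":0,"rz":1,"jaw":0.55},{"tx":0,"ty":0,"tz":0,"rx":0,"ry":0,"rz":1,"jaw":0.55},{"tx":0,"ty":0,"tz":0,"rx":0,"ry":0,"rz":1,"jaw":0.55},{"tx":0,"ty":0,"tz":0,"rx":0,"ry":0,"rz":1,"jaw":0.55}]' 6 >/dev/null; done;  python3 o.py
python3 -m inch '[{"tx":0,"ty":0,"tz":0,"rx":0,"ry":0,"rz":0,"jaw":0.6},{"tx":0,"ty":0,"tz":0,"rx":0,"ry":0,"rz":0,"jaw":0.7},{"tx":0,"ty":0,"tz":0,"rx":0,"ry":0,"rz":0,"jaw":1},{"tx":0,"ty":0,"tz":0,"rx":0,"ry":0,"rz":0,"jaw":1},{"tx":0,"ty":0,"tz":0,"rx":0,"ry":0,"rz":0,"jaw":1}]' 6 >/dev/null; python3 o.py
python3 -m inch '[{"tx":0,"ty":0,"tz":0,"rx":0,"ry":0,"rz":0,"jaw":1},{"tx":0,"ty":0,"tz":0,"rx":0,"ry":0,"rz":0,"jaw":1},{"tx":0,"ty":0,"tz":-0.3,"rx":0,"ry":0,"rz":0,"jaw":1},{"tx":0,"ty":0,"tz":-0.6,"rx":0,"ry":0,"rz":0,"jaw":1},{"tx":0,"ty":0,"tz":-0.6,"rx":0,"ry":0,"rz":0,"jaw":1}]' 15 >/dev/null; python3 o.py
```

```text
yaw 64.0 {'clock': 25.35, 'ft_torque': [-0.121, 0.099, 0.023], 'ft_force': [0.156, -0.661, 0.183], 'ee_pos': [0.443, 0.276, 0.066]} q7 -0.679 g 0.0 0.453
yaw 64.2 {'clock': 25.85, 'ft_torque': [-0.076, 0.066, 0.044], 'ft_force': [0.218, -0.259, -0.562], 'ee_pos': [0.443, 0.276, 0.066]} q7 -0.676 g 6.0 0.229
yaw 64.1 {'clock': 26.35, 'ft_torque': [-0.103, 0.068, -0.041], 'ft_force': [-0.073, 0.525, -0.454], 'ee_pos': [0.443, 0.276, 0.105]} q7 -0.724 g 15.0 0.23
```

The knob is held (20 mm at 15 N). I'll lift and carry the cap over the mill.

```bash

python3 -m inch '[{"tx":0,"ty":0,"tz":-1,"rx":0,"ry":0,"rz":0,"jaw":1},{"tx":0,"ty":0,"tz":-1,"rx":0,"ry":0,"rz":0,"jaw":1},{"tx":0,"ty":0,"tz":-1,"rx":0,"ry":0,"rz":0,"jaw":1},{"tx":0,"ty":0,"tz":-1,"rx":0,"ry":0,"rz":0,"jaw":1},{"tx":0,"ty":0,"tz":-1,"rx":0,"ry":0,"rz":0,"jaw":1}]' 15 >/dev/null; python3 o.py
for i in 1 2; do python3 -m inch '[{"tx":-0.6,"ty":0.95,"tz":0,"rx":0,"ry":0,"rz":0,"jaw":1},{"tx":-0.6,"ty":0.95,"tz":0,"rx":0,"ry":0,"rz":0,"jaw":1},{"tx":-0.6,"ty":0.95,"tz":0,"rx":0,"ry":0,"rz":0,"jaw":1},{"tx":-0.6,"ty":0.95,"tz":0,"rx":0,"ry":0,"rz":0,"jaw":1},{"tx":-0.6,"ty":0.95,"tz":0,"rx":0,"ry":0,"rz":0,"jaw":1}]' 15 >/dev/null; done; python3 o.py
python3 -m inch '[{"tx":-0.1,"ty":0.2,"tz":0,"rx":0,"ry":0,"rz":0,"jaw":1},{"tx":0,"ty":0,"tz":0,"rx":0,"ry":0,"rz":0,"jaw":1},{"tx":0,"ty":0,"tz":0,"rx":0,"ry":0,"rz":0,"jaw":1},{"tx":0,"ty":0,"tz":0,"rx":0,"ry":0,"rz":0,"jaw":1},{"tx":0,"ty":0,"tz":0,"rx":0,"ry":0,"rz":0,"jaw":1}]' 15 >/dev/null; python3 - <<'E'
from h import *
s=ctrl.observe();p=s['ee_pos'];q=s['eef_rot'];y=2*np.arctan2(q[1],q[0]);x=np.array([np.cos(y),np.sin(y)]);t=np.array([np.sin(y),-np.cos(y)])
d=np.array([.5951,.0314])-p[:2];print(p.round(4),q.round(4),'units tx %.2f ty %.2f'%(d@x/.025,d@t/.025), np.round(s['ft_torque'],3),s['opening'])
im=snap('scene'); c=proj('scene',[.595,.031,.14]).astype(int);print(c)
cv2.imwrite('pics/s2.png',cv2.resize(cv2.cvtColor(im[c[1]-110:c[1]+90,c[0]-110:c[0]+110],cv2.COLOR_RGB2BGR),None,fx=3,fy=3))
E
```

```text
yaw 64.1 {'clock': 26.85, 'ft_torque': [-0.088, 0.142, -0.051], 'ft_force': [0.087, 0.945, -1.004], 'ee_pos': [0.443, 0.275, 0.231]} q7 -0.869 g 15.0 0.225
yaw 64.2 {'clock': 27.85, 'ft_torque': [-0.043, 0.027, -0.037], 'ft_force': [-0.404, 0.554, -0.846], 'ee_pos': [0.592, 0.036, 0.23]} q7 -0.273 g 15.0 0.22
[0.5944 0.0342 0.2288] [ 8.467e-01  5.320e-01  0.000e+00 -4.000e-04] units tx -0.09 ty 0.07 [-0.095  0.116  0.08 ] 0.22176625502304087
[343 196]
```

View pics/s2.png

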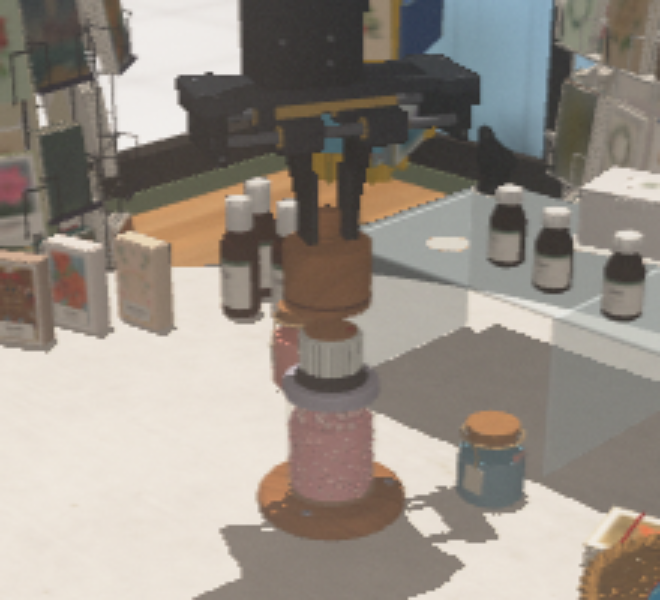

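The cap hangs upright above the dial, about 4 crop px to the left of its axis. I'll make the small correction and lower it slowly.

```bash

python3 -m inch '[{"tx":-0.09,"ty":0.06,"tz":0,"rx":0,"ry":0,"rz":0,"jaw":1},{"tx":0,"ty":0,"tz":0,"rx":0,"ry":0,"rz":0,"jaw":1},{"tx":0,"ty":0,"tz":0.2,"rx":0,"ry":0,"rz":0,"jaw":1},{"tx":0,"ty":0,"tz":0.3,"rx":0,"ry":0,"rz":0,"jaw":1},{"tx":0,"ty":0,"tz":0.3,"rx":0,"ry":0,"rz":0,"jaw":1}]' 15 >/dev/null; python3 o.py
python3 -m inch '[{"tx":0,"ty":0,"tz":0.3,"rx":0,"ry":0,"rz":0,"jaw":1},{"tx":0,"ty":0,"tz":0.3,"rx":0,"ry":0,"rz":0,"jaw":1},{"tx":0,"ty":0,"tz":0.3,"rx":0,"ry":0,"rz":0,"jaw":1},{"tx":0,"ty":0,"tz":0.1,"rx":0,"ry":0,"rz":0,"jaw":1},{"tx":0,"ty":0,"tz":0,"rx":0,"ry":0,"rz":0,"jaw":1}]' 15 >/dev/null; python3 o.py
python3 -m inch '[{"tx":0,"ty":0,"tz":0.05,"rx":0,"ry":0,"rz":0,"jaw":1},{"tx":0,"ty":0,"tz":0.05,"rx":0,"ry":0,"rz":0,"jaw":1},{"tx":0,"ty":0,"tz":0.05,"rx":0,"ry":0,"rz":0,"jaw":1},{"tx":0,"ty":0,"tz":0.05,"rx":0,"ry":0,"rz":0,"jaw":1},{"tx":0,"ty":0,"tz":0,"rx":0,"ry":0,"rz":0,"jaw":1}]' 15 >/dev/null; python3 o.py
```

```text
yaw 64.2 {'clock': 28.9, 'ft_torque': [-0.116, 0.104, 0.049], 'ft_force': [0.185, -0.27, -0.7], 'ee_pos': [0.595, 0.03, 0.208]} q7 -0.243 g 15.0 0.223
yaw 64.2 {'clock': 29.4, 'ft_torque': [-0.116, 0.066, -0.043], 'ft_force': [0.082, 0.591, -0.195], 'ee_pos': [0.595, 0.03, 0.183]} q7 -0.223 g 15.0 0.226
yaw 64.2 {'clock': 29.9, 'ft_torque': [-0.128, 0.088, 0.002], 'ft_force': [-0.036, -0.354, -0.785], 'ee_pos': [0.595, 0.03, 0.179]} q7 -0.219 g 15.0 0.224
```

```bash

python3 -m inch '[{"tx":0.04,"ty":0,"tz":0.05,"rx":0,"ry":0,"rz":0,"jaw":1},{"tx":0,"ty":0,"tz":0.05,"rx":0,"ry":0,"rz":0,"jaw":1},{"tx":0,"ty":0,"tz":0.05,"rx":0,"ry":0,"rz":0,"jaw":1},{"tx":0,"ty":0,"tz":0.05,"rx":0,"ry":0,"rz":0,"jaw":1},{"tx":0,"ty":0,"tz":0,"rx":0,"ry":0,"rz":0,"jaw":1}]' 15 >/dev/null; python3 o.py
python3 -m inch '[{"tx":0,"ty":0,"tz":0.03,"rx":0,"ry":0,"rz":0,"jaw":1},{"tx":0,"ty":0,"tz":0.03,"rx":0,"ry":0,"rz":0,"jaw":1},{"tx":0,"ty":0,"tz":0.03,"rx":0,"ry":0,"rz":0,"jaw":1},{"tx":0,"ty":0,"tz":0,"rx":0,"ry":0,"rz":0,"jaw":1},{"tx":0,"ty":0,"tz":0,"rx":0,"ry":0,"rz":0,"jaw":1}]' 15 >/dev/null; python3 o.py
```

```text
yaw 64.2 {'clock': 30.4, 'ft_torque': [-0.125, 0.037, -0.019], 'ft_force': [0.196, -0.349, -0.053], 'ee_pos': [0.595, 0.031, 0.174]} q7 -0.216 g 15.0 0.222
yaw 64.2 {'clock': 30.9, 'ft_torque': [-0.118, 0.6, -0.025], 'ft_force': [-1.489, -0.052, 5.082], 'ee_pos': [0.596, 0.031, 0.172]} q7 -0.215 g 15.0 0.229
```

Contact of 5 N came at z 0.172, exactly the seated height. I'll release and withdraw straight up.

```bash

python3 -m inch '[{"tx":0,"ty":0,"tz":0,"rx":0,"ry":0,"rz":0,"jaw":0.7},{"tx":0,"ty":0,"tz":0,"rx":0,"ry":0,"rz":0,"jaw":0.5},{"tx":0,"ty":0,"tz":0,"rx":0,"ry":0,"rz":0,"jaw":0.3},{"tx":0,"ty":0,"tz":0,"rx":0,"ry":0,"rz":0,"jaw":0.3},{"tx":0,"ty":0,"tz":0,"rx":0,"ry":0,"rz":0,"jaw":0.3}]' 10 >/dev/null; python3 o.py
python3 -m inch '[{"tx":0,"ty":0,"tz":-0.3,"rx":0,"ry":0,"rz":0,"jaw":0.3},{"tx":0,"ty":0,"tz":-0.7,"rx":0,"ry":0,"rz":0,"jaw":0.3},{"tx":0,"ty":0,"tz":-1,"rx":0,"ry":0,"rz":0,"jaw":0.3},{"tx":0,"ty":0,"tz":-1,"rx":0,"ry":0,"rz":0,"jaw":0.3},{"tx":0,"ty":0,"tz":-1,"rx":0,"ry":0,"rz":0,"jaw":0.3}]' 10 >/dev/null
python3 -m inch '[{"tx":-1,"ty":0,"tz":0,"rx":0,"ry":0,"rz":0,"jaw":0.3},{"tx":-1,"ty":0,"tz":0,"rx":0,"ry":0,"rz":0,"jaw":0.3},{"tx":-1,"ty":0,"tz":0,"rx":0,"ry":0,"rz":0,"jaw":0.3},{"tx":-1,"ty":0,"tz":0,"rx":0,"ry":0,"rz":0,"jaw":0.3},{"tx":0,"ty":0,"tz":0,"rx":0,"ry":0,"rz":0,"jaw":0.3}]' 10 >/dev/null;python3 o.py
python3 - <<'E'
from h import *
im=snap('scene'); c=proj('scene',[.595,.031,.1]).astype(int)
a=cv2.cvtColor(im,cv2.COLOR_RGB2BGR).copy()
def circ(X,r,z,col):
    p=np.array([proj('scene',[X[0]+r*np.cos(t),X[1]+r*np.sin(t),z]) for t in np.linspace(0,6.28,60)])
    cv2.polylines(a,[np.round(p*8).astype(int)],True,col,1,cv2.LINE_AA,3)
for z in (.106,.152): circ((.595,.031),.031,z,(0,255,0))
A=np.hstack([cv2.cvtColor(im,cv2.COLOR_RGB2BGR)[c[1]-60:c[1]+60,c[0]-45:c[0]+45],a[c[1]-60:c[1]+60,c[0]-45:c[0]+45]])
cv2.imwrite('pics/s3.png',cv2.resize(A,None,fx=4,fy=4))
E
```

```text
yaw 64.2 {'clock': 31.4, 'ft_torque': [-0.086, 0.036, 0.0], 'ft_force': [0.024, -0.399, 0.139], 'ee_pos': [0.596, 0.031, 0.171]} q7 -0.215 g 0.0 0.575
yaw 63.7 {'clock': 32.4, 'ft_torque': [-0.138, 0.126, -0.045], 'ft_force': [-1.473, 0.087, 0.054], 'ee_pos': [0.55, -0.064, 0.272]} q7 -0.163 g 0.0 0.703
```

View pics/s3.png

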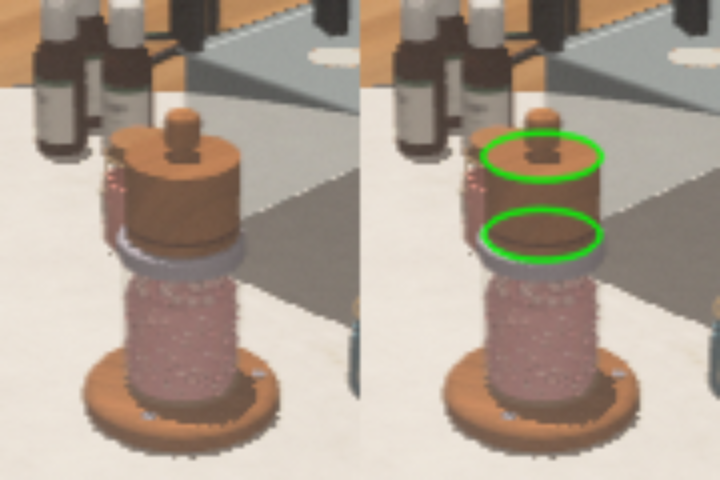

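The cap stands upright and centred, with its rim down on the steel shoulder and matching the predicted outlines. The gripper is clear, so I'm handing the job in.

```bash
python3 -c "
from cell import ctrl
print(ctrl.close_job())"
```

```text
the job is handed in; nothing more can be done
None
```

I turned the dial clockwise onto its closed stop, opened it four clicks, and seated the dust cap on the steel shoulder, then handed the job in at about 32 s on the robot's clock; the jars and dish weren't touched, and no verdict came back.

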